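Close the large square sample jar in the clean bench

TASK

The large square jar on the perforated platform has been sampled: using only the fingertips, gently press its raised lid straight down until it is fully home, then withdraw. Do not pick the jar up or push it out of its place, and leave the other jars (some are meant to stay with raised lids), the dish and everything else as they are.

Things in the scene. Friction and masses are not known exactly. Their poses are not given: they have to be found in the camera images.
- large_square_jar: the jar to close: white plastic, square, 64 x 64 mm, body 58 mm high, standing loose on the platform, about 0.2 to 0.4 kg. Origin: centre of its underside; z up, x and y square to its sides. Above the body a 54 mm square white neck is seen below the black lid while the lid stands raised.
- large_square_lid_top (a point): centre of the flat top of this jar's black square push-on lid (68 x 68 mm, 16 mm thick). The lid starts raised by 9 to 12 mm and slides straight down on the jar; fully home, its underside rests on the jar's shoulder and this point is 74 mm above the jar's underside (86 mm above the table).
- large_square_lid (a joint): how far this lid has been pushed down, m: starts between 0 and 0.003, 0.012 = fully home (hard stop). It resists with about 3 N of friction, and stays where it is left (no spring).
- small_square_lid_top (a point): centre of the lid top of the small square jar (44 x 44 mm, body 46 mm high, lid 48 x 48 mm): also raised, to be left as it is
- large_round_lid_top (a point): centre of the lid top of a large round jar (64 mm across, body 58 mm high, lid 68 mm across): also raised, to be left as it is
- small_round_lid_top (a point): centre of the lid top of the small round jar (44 mm across, body 46 mm high, lid 48 mm across): also raised, to be left as it is
- shut_round_lid_top (a point): centre of the lid top of the other large round jar, same size, its lid already home (74 mm above the jar's underside)
- platform: fixed low perforated steel platform, 240 mm (its x) x 350 mm (its y), top 12 mm above the table, with 18 mm high black rubber edges along its two y sides. Origin: centre of its underside. The five jars and the glass dish stand on it in two rows of three, about 110 mm apart, in any order.
- dish: closed glass dish on the platform, 60 mm across, 17 mm high; origin: centre of its underside
- spray_bottle: white bottle beside the platform to the robot's left, 68 mm across, 170 mm high; origin: centre of its underside
- tip_box: grey box of white pipette tips to the robot's right, 120 x 85 x 62 mm; origin: centre of its underside
- pen: grey marker pen lying to the robot's left, 125 x 14 mm; origin: centre of its underside
Not all that is in view belongs to the job. Leave any pink or red look-alike of the large_square_jar alone.

How it is judged:
By the outcome, as a careful person would: the job done as asked, in the order asked, and still so for the second after the job is handed in, with the robot touching nothing.
It also fails if it takes over 29 s, if anything falls off the work surface, if the arm or the gripper's body presses on something with over 40 N, if the wrist force passes 120 N, or if a joint passes its speed limit or range.

ROBOT

A 6-joint arm with a two-finger parallel gripper is mounted at the origin on the work surface. World frame = base frame: x ahead of the robot, y to its left, z up, the work surface at z = 0. Lengths are in m, angles in rad, forces in N, time in s.
With the tool pointing down it reaches from about 0.35 to 0.85 m from the base axis. Payload 8.1 kg.
Tool frame: the origin (TCP) lies on the centre line of the jaws, within the pads' length; the fingertips stand robot.tip_reach ahead of it and the grasp point (between the pads) lies 5 mm behind it (robot.tip_reach is the distance from the TCP to the fingertips, in m); z points along the fingers, y is the direction in which the jaws open and shut (so a half turn about z gives the same grasp; the last joint's range is limited). The gripper opens to 93 mm and grips with 3 to 60 N. Pads are 15 mm wide; open, the fingers measure 128 mm over their backs; the gripper's body (75 mm by 188 mm) begins 65 mm behind the grasp point.
Start: joints at [-1.269, 0.13, 1.488, -0, 1.523, -0.085], TCP at [0.226, -0.556, 0.233] pointing down, gripper open.
Joint ranges: [-2.96, 2.96], [-0.89, 2.26], [0.02, 2.5], [-1.34, 4.48], [0, 2.73], [-2.66, 2.66]. Speed limits (rad/s): [2.39, 2.39, 2.79, 3.14, 3.14, 3.14].

INTERFACE

Orientations are given as a rotation vector (axis times angle).
In Python, from plant import sensors, read_camera, robot gives the robot as it stands.
- The arm moves only by the tool play_rows, never from a script. Its argument "series" is a list that holds one entry, the list of rows, each a list of 5 numbers: the closure, from -1 (fully open) to 1 (shut), then the shift along the world's x, y, z in m, then the turn about the world's z in rad. A call has 1 to 8 rows; each row is the pose to reach, as a shift and turn from the pose commanded when the call began; what a row does not reach only later rows make up. A row lasts 1/10 s, in which the tool goes at most 50 mm and 8.59 degrees, less where a joint would pass 70% of its speed; a pose out of reach is approached as far as the arm can. A call with a gripper value outside its range is refused whole. The fingers move at their own pace and stop on an object; "force" is the grip in N (left out, the last holds). Time passes only in rows, so rows that repeat a pose let the fingers close. It gives the time, the measured TCP pose, the force and the opening at its end, in the units of the state.
- sensors.read_state(): the state, without advancing time (a new reading comes with each control period).
- read_camera(name): name is "scene" or "side" or "wrist"; returns a dict with "color" (400x640x3 uint8, red, green, blue), "range_z" (400x640 float32, m along the optical axis (not along the pixel's ray), 0 where there is no reading), "intrinsics" (3x3 intrinsics, pixels), "rvec" (rotation vector, rad) and "tvec" (3), from world to camera coordinates, as OpenCV has them. Camera axes: x right, y down, z forward; pixel columns grow to the right and rows downward; lengths in m; the calibration is good to about 2 mm. A picture is of the moment at which its call begins.
- robot.close_job(): hands the job in, once; it reports no verdict.
The state is a dict: "t": time; "q": joint angles; "dq": joint speeds; "joint_torque": joint torques, N m; "tool_pos": TCP position; "orientation": TCP orientation; "force": force on the tool from outside, world axes, zero at the start; "wrist_torque": the same for the moment, N m; "opening": finger opening in m.
Only numpy, scipy, OpenCV 4.12 (cv2) and the standard library are available. Lean on these libraries where they do the work, as an engineer would, in place of code of your own. Each camera call takes 0.05 s, during which the arm holds its last target.

## Working session

There is one attempt and no reset: what is moved stays moved. The work goes in short steps, Python scripts to look and compute and a tool call to move; the robot and the scene stay as the last step left them, time stands still between calls to the robot, and variables do not carry over. Pictures are saved under pics/ and viewed, and the job is handed in when it is done.

Besides the shell and the picture viewer there is one more tool, called after "Call:" as name(argument=value, ...), one argument or row to a line, values as JSON. play_rows: Moves the arm, as the interface text tells. Its arguments: {"type":"object","properties":{"series":{"type":"array","items":{"type":"array","items":{"type":"array","items":{"type":"number"}}}},"force":{"type":"number"}},"required":["series"]}

```bash
mkdir -p pics; python3 - <<'E'
from plant import sensors, read_camera, robot
import cv2,numpy as np
s=sensors.read_state();print(s['t'],s['tool_pos'],s['orientation'],s['force'],s['opening'],robot.tip_reach)
for n in ['scene','side']:
    c=read_camera(n);cv2.imwrite(f'pics/{n}0.png',c['color'][:,:,::-1]);np.savez(f'{n}0.npz',**c)
E
```

```text
0.0 [ 0.22616036 -0.55515485  0.23159743] [-3.08125592e+00 -6.03351155e-01  3.58975445e-04] [ 0.6485298  -0.98177153 -0.12484784] 0.09297735722801209 0.014
```

```bash
ls .
```

```text
pics
scene0.npz
side0.npz
```

View pics/scene0.png

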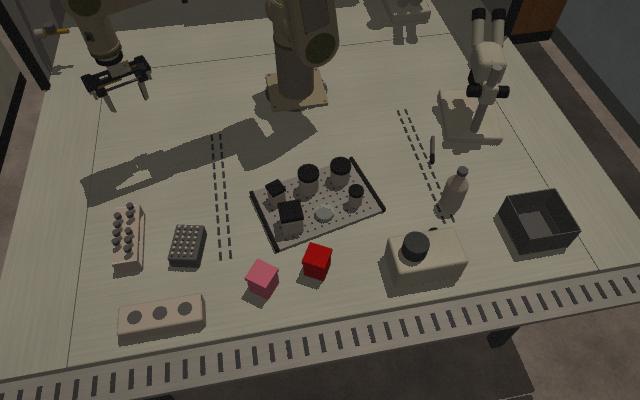

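View pics/side0.png

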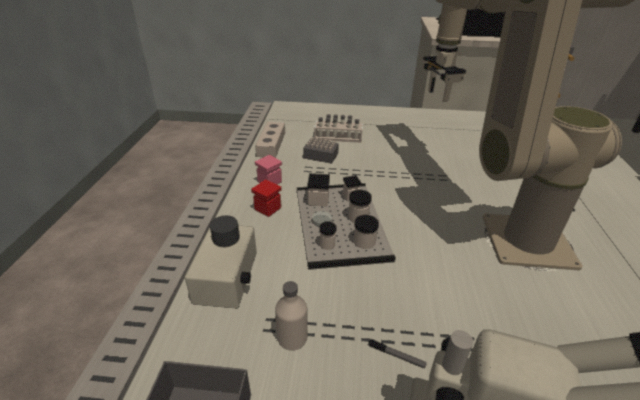

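The target is the large square jar at scene pixel (290,212). The small square jar is at (276,190) and the dish at (323,214). Next I'll measure the lid from depth.

```bash
cat > h.py <<'E'
import numpy as np,cv2
def cloud(c):
    K=c['intrinsics'];R=cv2.Rodrigues(np.array(c['rvec'],float))[0];t=np.array(c['tvec'],float).ravel()
    z=c['range_z'].astype(float);v,u=np.mgrid[:z.shape[0],:z.shape[1]]
    P=np.stack([(u-K[0,2])/K[0,0]*z,(v-K[1,2])/K[1,1]*z,z],-1)
    W=(P-t)@R
    W[z==0]=np.nan
    return W
E
python3 - <<'E'
from h import *
for n,(u0,u1,v0,v1) in dict(scene=(250,385,155,250),side=(297,395,170,265)).items():
    c=np.load(n+'0.npz');W=cloud(c);print(n,'cam',-cv2.Rodrigues(c['rvec'])[0].T@c['tvec'].ravel())
    img=c['color'].astype(int).sum(-1)
    sub=np.zeros(img.shape,bool);sub[v0:v1,u0:u1]=1
    m=sub&(W[...,2]>0.055)&(W[...,2]<.13)
    k,l=cv2.connectedComponents(m.astype(np.uint8),connectivity=4)
    for i in range(1,k):
        q=l==i
        if q.sum()<15: continue
        p=W[q];zt=np.percentile(p[:,2],95);top=p[p[:,2]>zt-.006]
        r=cv2.minAreaRect((top[:,:2]*1000).astype(np.float32))
        vv,uu=np.where(q)
        print(uu.mean().round(),vv.mean().round(),len(top),'z',zt.round(4),np.median(top[:,2]).round(4),'mean',top[:,:2].mean(0).round(4),'rect',np.round(r[0],1),np.round(r[1],1),round(r[2],1))
E
python3 - <<'E'
import cv2
for n,b in dict(scene=(240,150,395,255),side=(290,160,400,270)).items():
    i=cv2.imread(f'pics/{n}0.png')[b[1]:b[3],b[0]:b[2]];cv2.imwrite(f'pics/{n}0z.png',cv2.resize(i,None,fx=5,fy=5,interpolation=cv2.INTER_CUBIC))
E
```

```text
scene cam [ 1.42144132 -0.17448519  1.209019  ]
340.0 167.0 241 z 0.0886 0.0858 mean [0.4853 0.0709] rect [484.7  70.5] [64.8 66.5] 74.3
308.0 175.0 227 z 0.1002 0.0967 mean [ 0.5051 -0.037 ] rect [503.6 -36.6] [64.7 66.3] 43.5
275.0 189.0 171 z 0.084 0.0811 mean [ 0.533 -0.146] rect [ 531.7 -146.4] [50.1 47.5] 23.2
356.0 191.0 117 z 0.0842 0.0807 mean [0.5905 0.0976] rect [589.6  98.2] [43.3 46.9] 75.6
290.0 213.0 362 z 0.0989 0.0957 mean [ 0.6373 -0.1137] rect [ 636.3 -114. ] [68.8 67.3] 1.6
317.0 247.0 103 z 0.0884 0.0855 mean [ 0.7697 -0.059 ] rect [774.  -53.5] [63. 23.] 64.0
side cam [0.53168377 0.94187861 0.77727339]
318.0 184.0 262 z 0.0986 0.0967 mean [ 0.6349 -0.1117] rect [ 634.8 -113.3] [67.8 69.8] 1.1
357.0 195.0 256 z 0.099 0.0974 mean [ 0.502  -0.0342] rect [502.5 -35.7] [65.3 67.8] 35.2
366.0 226.0 307 z 0.088 0.0864 mean [0.4817 0.0736] rect [482.7  73.2] [66.9 66.1] 88.9
328.0 230.0 168 z 0.0833 0.0811 mean [0.587  0.0998] rect [587.1  98.4] [46.6 45.8] 80.9
```

View pics/scene0z.png

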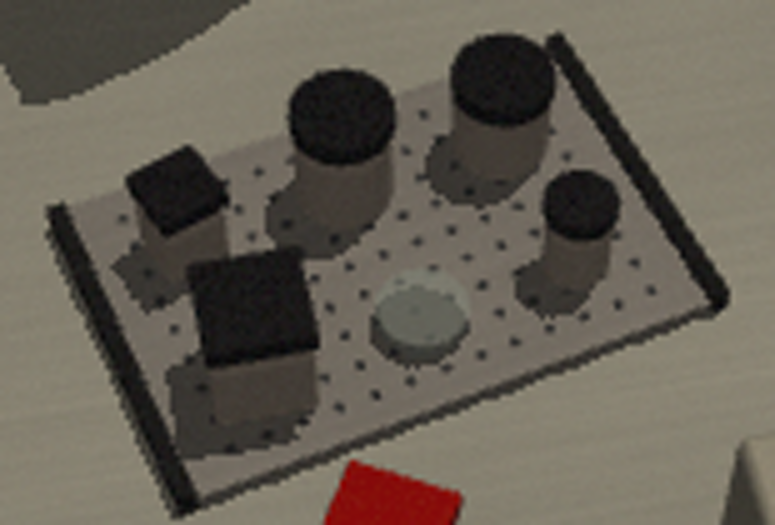

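Both cameras agree on the target: lid centre about (0.635, -0.1135), yaw about 1°, top at about 0.096 to 0.097. Now I'll move over it with the fingers shut.

Call:
play_rows(
  series=[
    [[1, 0.025, 0.027, 0, 0], [1, 0.05, 0.055, 0, 0], [1, 0.08, 0.085, 0, 0], [1, 0.11, 0.115, 0, 0], [1, 0.14, 0.15, 0, 0], [1, 0.17, 0.18, 0, 0], [1, 0.2, 0.21, 0, 0], [1, 0.23, 0.24, 0, 0]],
  ],
  force=20,
)

```text
t: 0.9
tool_pos: [0.4572, -0.3141, 0.2323]
orientation: [-3.083, -0.604, 0.001]
force: [1.5, -1.6, -0.2]
opening: 0.0335
```

Call:
play_rows(
  series=[
    [[1, 0.03, 0.033, 0, 0], [1, 0.06, 0.066, 0, 0], [1, 0.09, 0.1, 0, 0], [1, 0.12, 0.14, 0, 0], [1, 0.15, 0.17, 0, 0], [1, 0.17, 0.19, 0, 0], [1, 0.18, 0.202, 0, 0], [1, 0.18, 0.202, 0, 0]],
  ],
)

```text
t: 1.7
tool_pos: [0.6367, -0.1122, 0.2318]
orientation: [-3.082, -0.607, 0.002]
force: [0.3, 0.2, -0.8]
opening: 0.0007
```

```bash
python3 - <<'E'
from plant import sensors, read_camera, robot
import cv2,numpy as np
from h import *
s=sensors.read_state();print(s['t'],s['tool_pos'],s['orientation'],s['force'],s['opening'])
for n in ['scene','wrist']:
    c=read_camera(n);cv2.imwrite(f'pics/{n}1.png',c['color'][:,:,::-1]);np.savez(f'{n}1.npz',**c)
W=cloud(c)
m=((W[...,2]>.06)&(W[...,2]<.12))
k,l=cv2.connectedComponents(m.astype(np.uint8),connectivity=4)
for i in range(1,k):
    q=l==i
    if q.sum()<100: continue
    p=W[q];zt=np.percentile(p[:,2],95);top=p[p[:,2]>zt-.005]
    r=cv2.minAreaRect((top[:,:2]*1000).astype(np.float32));vv,uu=np.where(q)
    print(uu.mean(),vv.mean(),len(top),zt,np.median(top[:,2]),top[:,:2].mean(0),r)
E
```

```text
1.7 [ 0.63672726 -0.11221215  0.23183791] [-3.08166944e+00 -6.07025757e-01  1.62132070e-03] [ 0.27361952  0.24372501 -0.82858909] 0.0006974764695610286
339.603073286052 23.766193853427897 4079 0.08732079601643224 0.08605859126145947 [ 0.78224261 -0.06908869] ((792.8528442382812, -64.69017791748047), (66.44072723388672, 67.99966430664062), 59.52475357055664)
507.7276923076923 51.78507692307692 6121 0.08741893226352368 0.08620204500706317 [ 0.82007255 -0.22111112] ((820.0728149414062, -222.5341796875), (67.98230743408203, 69.50230407714844), 51.64277648925781)
117.2622536634664 153.62961091460335 1757 0.08208109765173421 0.08095169478450152 [0.58802478 0.09641058] ((587.1008911132812, 96.83647918701172), (46.93356704711914, 46.6763916015625), 58.905845642089844)
324.76458885941645 190.2261273209549 4373 0.0974144716499146 0.0962597107669007 [ 0.63612281 -0.11404612] ((634.5804443359375, -114.69578552246094), (68.29515075683594, 67.97370910644531), 1.6683402061462402)
121.9268727705113 248.31212841854935 2747 0.08696645840499674 0.0859235603646159 [0.48359982 0.07014091] ((481.6587829589844, 70.9214859008789), (66.877197265625, 67.25381469726562), 44.59648513793945)
212.7554713804714 262.6624579124579 1704 0.0981664547352849 0.09717466399696573 [ 0.50803981 -0.02836889] ((507.2860412597656, -28.339561462402344), (44.95759582519531, 68.51101684570312), 61.13275909423828)
```

View pics/wrist1.png

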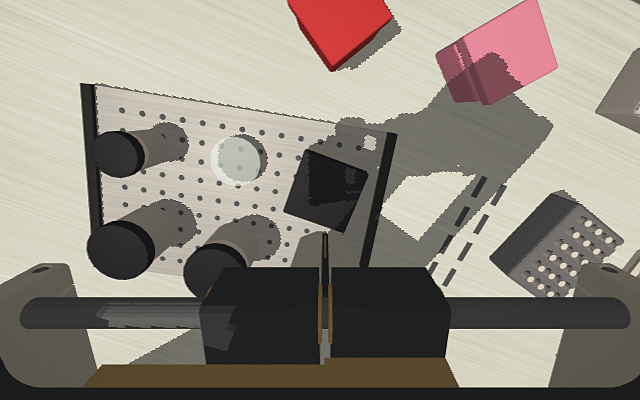

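View pics/scene1.png

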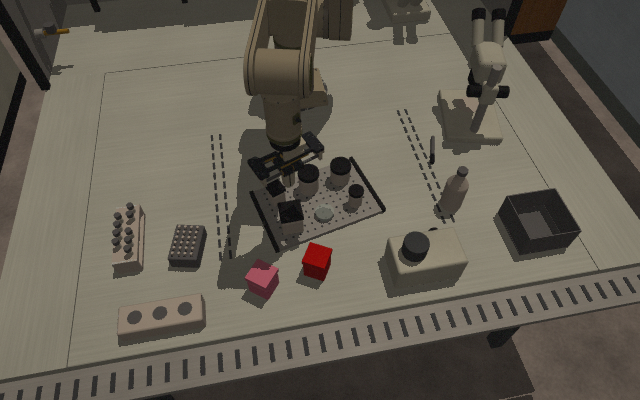

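The wrist view puts the raised lid at pixel (325,190), centre (0.635, -0.1145), top 0.0963. The shut lid reads 0.0859, so about 10 mm of travel is left. The scene view shows the shut fingers above it. I'll descend to just above the lid.

Call:
play_rows(
  series=[
    [[1, -0.001, -0.001, -0.02, 0], [1, -0.002, -0.002, -0.045, 0], [1, -0.002, -0.002, -0.07, 0], [1, -0.002, -0.002, -0.09, 0], [1, -0.002, -0.002, -0.105, 0], [1, -0.002, -0.002, -0.112, 0], [1, -0.002, -0.002, -0.115, 0], [1, -0.002, -0.002, -0.115, 0]],
  ],
)

```text
t: 2.6
tool_pos: [0.6345, -0.1161, 0.1182]
orientation: [3.083, 0.603, 0.001]
force: [-0.7, -1.2, 0.9]
opening: 0.0006
```

```bash
python3 - <<'E'
from plant import sensors
s=sensors.read_state();print(s['t'],s['tool_pos'],s['force'],s['wrist_torque'],s['opening'])
E
```

```text
2.6 [ 0.63453839 -0.1161105   0.11821116] [-0.74112207 -1.23994389  0.85289825] [0.02423042 0.02978803 0.02214154] 0.0005603655232259967
```

Call:
play_rows(
  series=[
    [[1, 0, 0.001, -0.002, 0], [1, 0, 0.001, -0.004, 0], [1, 0, 0.001, -0.006, 0], [1, 0, 0.001, -0.008, 0], [1, 0, 0.001, -0.01, 0], [1, 0, 0.001, -0.012, 0], [1, 0, 0.001, -0.014, 0], [1, 0, 0.001, -0.014, 0]],
  ],
)

```text
t: 3.4
tool_pos: [0.6345, -0.1146, 0.1034]
orientation: [3.083, 0.604, 0.0]
force: [-0.3, 0.0, -0.4]
opening: 0.0003
```

```bash
python3 - <<'E'
from plant import sensors
s=sensors.read_state();print(s['t'],s['tool_pos'],s['force'],s['wrist_torque'],s['opening'])
E
```

```text
3.4 [ 0.63445483 -0.11464686  0.10340739] [-0.29560226  0.03270877 -0.4437937 ] [-0.02205557 -0.02657815  0.00796542] 0.00028057457410864746
```

No force shows now that it is standing still, so I'll check with the cameras.

```bash
cat > look.py <<'E'
import sys
from plant import sensors, read_camera
from h import *
tag=sys.argv[1]
for n in ['side','wrist']:
    c=read_camera(n);cv2.imwrite(f'pics/{n}{tag}.png',c['color'][:,:,::-1])
    W=cloud(c)
    d=np.hypot(W[...,0]-.6348,W[...,1]+.1145)
    for nm,(x,y) in dict(lsq=(.6348,-.1145),shut=(.4825,.072)).items():
        m=(abs(W[...,0]-x)<.05)&(abs(W[...,1]-y)<.05)&(W[...,2]>.075)&(W[...,2]<.101)
        if m.sum()<20: continue
        p=W[m];zt=np.percentile(p[:,2],90);t=p[p[:,2]>zt-.006]
        print(n,nm,m.sum(),np.median(t[:,2]).round(4),np.round(cv2.minAreaRect((t[:,:2]*1000).astype(np.float32))[0],1))
    if n=='side':
        i=c['color'][150:270,270:410,::-1];cv2.imwrite(f'pics/side{tag}z.png',cv2.resize(i,None,fx=5,fy=5,interpolation=cv2.INTER_CUBIC))
E
python3 look.py 2
```

```text
side lsq 295 0.0897 [ 635.1 -113.4]
side shut 360 0.0863 [481.3  72.4]
wrist lsq 7518 0.0892 [ 636.9 -114.7]
```

View pics/side2z.png

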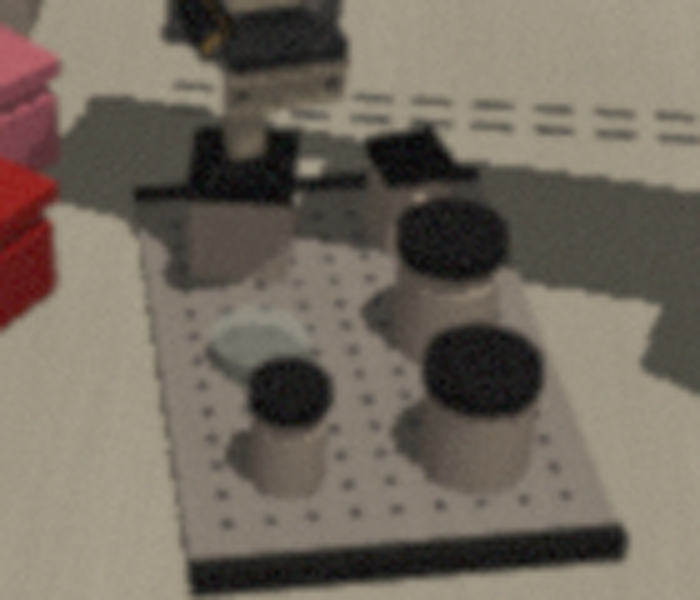

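View pics/wrist2.png

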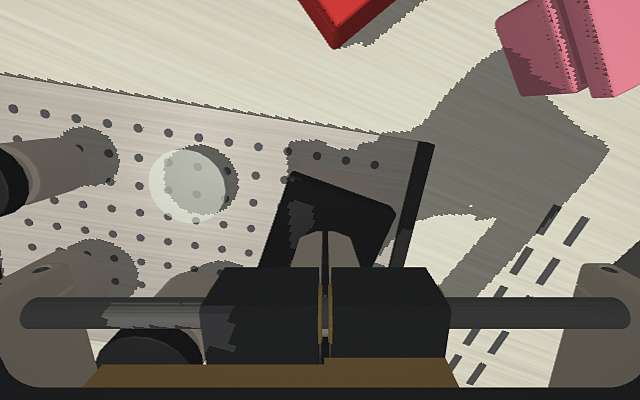

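The lid has slid to about 0.0895 (side view lid at about (245,165) in the zoom, fingers on its centre, jar in place). About 3.4 mm remains, so I'll press on in small steps.

Call:
play_rows(
  series=[
    [[1, 0, 0, -0.001, 0], [1, 0, 0, -0.002, 0], [1, 0, 0, -0.003, 0], [1, 0, 0, -0.004, 0], [1, 0, 0, -0.004, 0]],
  ],
)

```text
t: 4.0
tool_pos: [0.6344, -0.1147, 0.1003]
orientation: [3.083, 0.604, 0.0]
force: [-3.6, 0.8, 8.2]
opening: 0.0004
```

Call:
play_rows(
  series=[
    [[1, 0, 0, -0.0005, 0], [1, 0, 0, -0.001, 0], [1, 0, 0, -0.001, 0]],
  ],
)

```text
t: 4.3
tool_pos: [0.6346, -0.1147, 0.1003]
orientation: [3.083, 0.604, 0.001]
force: [-6.1, 1.9, 12.9]
opening: 0.0007
```

That is the hard stop: the force rises with no further travel, and the tip is at 0.086. I'll withdraw.

Call:
play_rows(
  series=[
    [[1, 0, 0, 0.002, 0], [1, 0, 0, 0.006, 0], [1, 0, 0, 0.015, 0], [1, 0, 0, 0.035, 0], [1, 0, 0, 0.065, 0], [1, 0, 0, 0.1, 0], [1, 0, 0, 0.125, 0], [1, 0, 0, 0.13, 0]],
  ],
)

```text
t: 5.1
tool_pos: [0.6364, -0.1152, 0.2338]
orientation: [3.08, 0.603, 0.01]
force: [0.3, -0.1, 1.2]
opening: 0.0008
```

```bash
python3 look.py 3; python3 - <<'E'
from plant import sensors
s=sensors.read_state();print(s['t'],s['tool_pos'],s['force'],s['opening'])
E
```

```text
side lsq 313 0.0864 [ 635.  -114.9]
side shut 357 0.0863 [481.2  72.3]
wrist lsq 4169 0.0861 [ 634.4 -114.7]
wrist shut 3023 0.0859 [481.4  70.4]
5.2 [ 0.63503782 -0.11483706  0.22996932] [-0.3908272   0.74222095  0.31322376] 0.0006647297298100407
```

View pics/side3z.png

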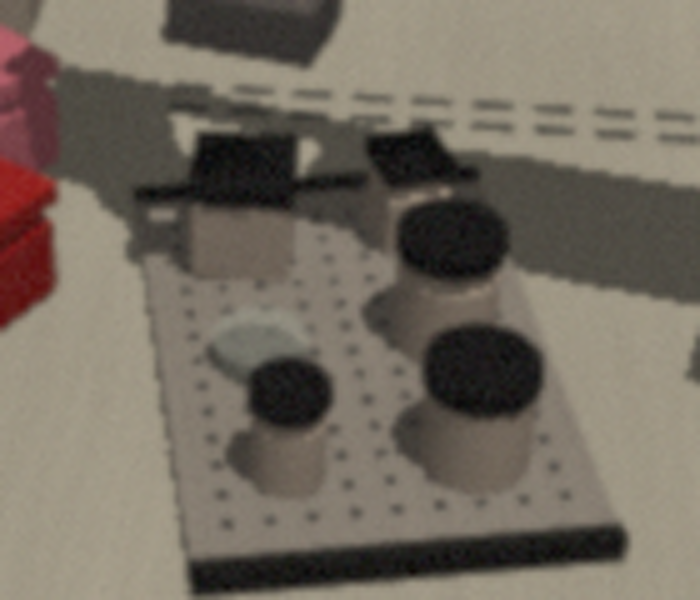

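View pics/wrist3.png

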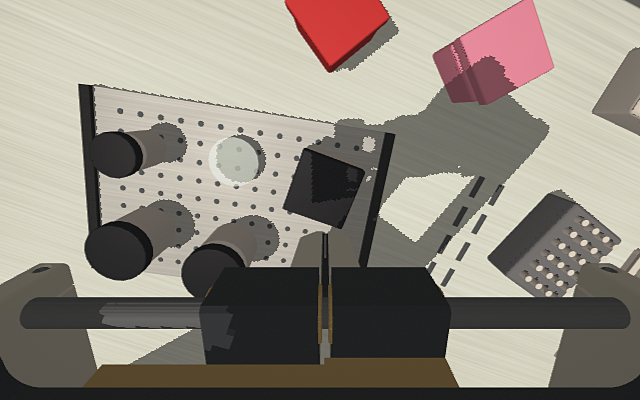

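The lid top now reads 0.0861 to 0.0864, the same as the already-shut jar. The jar stands in the same place, and the other items look unchanged. I'll hand it in.

```bash
python3 -c "
from plant import robot
print(robot.close_job())"
```

```text
the job is handed in; nothing more can be done
None
```

The large square jar's lid is fully home. I pressed it straight down at its centre with the shut fingertips, then lifted the arm clear. The job was handed in at about 5.2 s.

- **Hard stop:** with the tip at about 0.086 m, the upward force rose from 8 N to 13 N with no further travel. The sideways reading rose to about 6 N at the same time.
- **Lid height:** the lid top now reads 0.0864 m from the side camera and 0.0861 m from the wrist camera. The target is 0.086 m, and the already-shut jar reads the same within 0.2 mm.
- **Jar position:** its centre stayed at about (0.635, -0.115) m, within the 2 mm camera accuracy.
- **Other items:** the other jars and the dish look unchanged in the last pictures. I did not measure the other raised lids again afterwards.

No check failed. One reading looked odd partway: the force was near zero while the lid was half down, but the cameras showed it had already moved about 7 mm.

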